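# Media bottles put back on the bench shelf in order of size

## Robot

A 6-joint arm with a two-finger parallel gripper is mounted at the origin on the work surface. World frame = base frame: x ahead of the robot, y to its left, z up, the work surface at z = 0. Lengths are in mm, angles in rad, forces in N, time in s.
With the tool pointing down it reaches from about 400 to 925 mm from the base axis. Payload 12.5 kg.
Tool frame: the origin (TCP) lies midway between the tips of the shut fingers; the grasp point (between the pads) lies 19 mm behind it (env.grip_depth is the distance from the TCP to the grasp point, in mm); z points along the fingers, y is the line along which they close (so a half turn about z gives the same grasp; the last joint's range is limited). The gripper opens to 95 mm and grips with 3 to 60 N. Pads are 20 mm wide; open, the fingers measure 119 mm over their backs; the gripper's body (75 mm by 180 mm) begins 59 mm behind the grasp point.
Start: joints at [-1.423, 0.491, 1.559, -0, 1.092, -0.106], TCP at [156.95, -604.991, 214.661] pointing down, gripper open.
Joint ranges: [-3.1, 3.1], [-0.84, 2.19], [0.05, 2.79], [-1.13, 4.28], [0.06, 2.93], [-2.69, 2.69]. Speed limits (rad/s): [2.22, 2.22, 2.79, 3.14, 3.14, 3.14].

## Interface

Orientations are given as [roll, pitch, yaw] about the fixed x, y, z axes, in that order (R = Rz(yaw) Ry(pitch) Rx(roll)).
In Python, from cell import monitor, viewer, order, env gives the robot as it stands.
- The arm moves only by the tool move_arm, never from a script. Its argument "moves" is one flat list of numbers, 4 for each row, row after row: the shift along the tool's x, y, z normalised to -1 to 1, where 1 is 0.15 m, then the turn about the tool's z normalised to -1 to 1, where 1 is pi/2 rad. A call has 1 to 10 rows; each row shifts and turns the commanded pose from where the row before left it, along the tool's axes as they then stand; what a row does not reach is not made up. A row lasts 1/8 s, in which the tool goes at most 62.5 mm and 10.7 degrees, less where a joint would pass 70% of its speed; a pose out of reach is approached as far as the arm can. A call with a number of a shift or a turn outside -1 to 1 is refused whole. A call with a gripper value outside its range is refused whole. "claw" is the finger opening in mm, from 0 to 95.1, set as the call begins (left out, the last holds). The fingers move at their own pace and stop on an object; the grip force is fixed at half the most. Time passes only in rows, so rows that do not move let the fingers close. It gives the time, the measured TCP pose, the force, the opening and the grip force at its end, in the units of the state.
- monitor.state(): the state, without advancing time (a new reading comes with each control period).
- viewer.read_camera(name): name is "side" or "top" or "wrist"; returns the picture (384x512x3 uint8, red, green, blue); there is no depth.
- viewer.camera_info(name): a dict with "K" (3x3 intrinsics, pixels), "dist_coeffs" ([k1, k2, p1, p2, k3] as OpenCV has them; the pictures are not rectified), "camera_from_world" (4x4, takes a point from world to camera coordinates). Camera axes: x right, y down, z forward; pixel columns grow to the right and rows downward; lengths in mm; the calibration is good to about 2 mm. A picture is of the moment at which its call begins: read the wrist's pose just before it. camera_info takes no time and is no camera call; for the wrist camera it gives the pose at the moment of the call.
- order.job_done(): hands the job in; it is judged then, once.
The state is a dict: "t": time; "joints": joint angles; "qvel": joint speeds; "tau": joint torques, N m; "eef_pos": TCP position; "tcp_rot": TCP orientation; "ft_force": force on the tool from outside, world axes, zero at the start; "moment": the same for the moment, N m; "opening": opening from 0.0 (shut) to 1.0 (fully open); "grip_force": force on a finger pad.
Only numpy, scipy, OpenCV 4.12 (cv2) and the standard library are available. Lean on these libraries where they do the work, as an engineer would, in place of code of your own. Each camera call takes 0.05 s, during which the arm holds its last target. There are 200 camera calls.

## Task

Put the four clean media bottles back on the bench shelf, one upright in the middle of each pad, lined up in order of size with the smallest at the end nearest the balance and the largest at the far end. It is glass, so set each one down gently without dropping it or knocking any over, and leave the pink tube rack where it stands.

Things in the scene. Friction and masses are not known exactly. Their poses are not given: they have to be found in the camera images.
- bottle_50: Clear glass media bottle, blue screw cap (50 ml, the smallest of the four): round body 46 mm in diameter up to 46 mm, then narrowing to a neck; 91 mm tall overall. The cap, a cylinder 40 mm in diameter, is the top 24 mm: hold it there. About 85 g (may differ by a quarter). Origin: centre of its underside; z up the bottle. Starts upright on the bench.
- bottle_100: Clear glass media bottle, blue screw cap (100 ml, the second smallest of the four): round body 56 mm in diameter up to 56 mm, then narrowing to a neck; 105 mm tall overall. The cap, a cylinder 54 mm in diameter, is the top 27 mm: hold it there. About 130 g (may differ by a quarter). Origin: centre of its underside; z up the bottle. Starts upright on the bench.
- bottle_250: Clear glass media bottle, blue screw cap (250 ml, the second largest of the four): round body 70 mm in diameter up to 83 mm, then narrowing to a neck; 143 mm tall overall. The cap, a cylinder 54 mm in diameter, is the top 27 mm: hold it there. About 220 g (may differ by a quarter). Origin: centre of its underside; z up the bottle. Starts upright on the bench.
- bottle_500: Clear glass media bottle, blue screw cap (500 ml, the largest of the four): round body 86 mm in diameter up to 112 mm, then narrowing to a neck; 181 mm tall overall. The cap, a cylinder 54 mm in diameter, is the top 27 mm: hold it there. About 330 g (may differ by a quarter). Origin: centre of its underside; z up the bottle. Starts upright on the bench.
- pad_a: Round teal silicone pad, 92 mm in diameter, 3 mm thick, fixed on the white shelf, the first from the left (+y end of the row) as the robot looks at it. Origin: centre of its underside, on the shelf board 90 mm above the bench; a bottle stands 3 mm above the origin. y runs along the row to the left, x away from the robot. The four pads are in a straight row, 115 mm apart.
- pad_b: Round teal silicone pad, 92 mm in diameter, 3 mm thick, fixed on the white shelf, second from the left as the robot looks at it. Origin: centre of its underside, on the shelf board 90 mm above the bench; a bottle stands 3 mm above the origin. y runs along the row to the left, x away from the robot. The shelf is 530 mm long, 150 mm deep, turned up to 0.12 rad.
- pad_c: Round teal silicone pad, 92 mm in diameter, 3 mm thick, fixed on the white shelf, third from the left as the robot looks at it. Origin: centre of its underside, on the shelf board 90 mm above the bench; a bottle stands 3 mm above the origin. y runs along the row to the left, x away from the robot. A steel rail 30 mm high runs along the shelf's far edge, 69 mm behind the pad centres.
- pad_d: Round teal silicone pad, 92 mm in diameter, 3 mm thick, fixed on the white shelf, fourth from the left (-y end of the row) as the robot looks at it. Origin: centre of its underside, on the shelf board 90 mm above the bench; a bottle stands 3 mm above the origin. y runs along the row to the left, x away from the robot. Nothing else stands on the shelf.
- balance: Off-white top-loading laboratory balance, 200 mm wide, 290 mm deep, 76 mm high, with a dark display panel and a round steel pan. It stands on the bench by one end of the shelf, left or right from run to run (at the other end stands a blue mini centrifuge with a clear dome). Fixed. Origin: centre of its underside.
- pink_rack: Loose pink plastic tube rack, 122 x 82 mm, 28 mm high (36 mm with the small tubes in it), standing on the bench among the bottles. Origin: centre of its underside; x along its length. It is to be left alone.

How it is judged (in metres and radians):
At the end, for the whole second after the job is handed in: Every bottle stands upright (within 0.1 rad) and at rest on a pad, its centre within 15 mm of the pad's centre, one bottle a pad; going from the pad nearest the balance to the pad farthest from it they are the 50, 100, 250 and 500 ml bottle (((y of balance in the frame of pad_a above 0 m and horizontal distance between bottle_50 and pad_a below 0.015 m and z of bottle_50 in the frame of pad_a between -0.001 and 0.008 m and horizontal distance between bottle_100 and pad_b below 0.015 m and z of bottle_100 in the frame of pad_b between -0.001 and 0.008 m and horizontal distance between bottle_250 and pad_c below 0.015 m and z of bottle_250 in the frame of pad_c between -0.001 and 0.008 m and horizontal distance between bottle_500 and pad_d below 0.015 m and z of bottle_500 in the frame of pad_d between -0.001 and 0.008 m) or (y of balance in the frame of pad_d below 0 m and horizontal distance between bottle_50 and pad_d below 0.015 m and z of bottle_50 in the frame of pad_d between -0.001 and 0.008 m and horizontal distance between bottle_100 and pad_c below 0.015 m and z of bottle_100 in the frame of pad_c between -0.001 and 0.008 m and horizontal distance between bottle_250 and pad_b below 0.015 m and z of bottle_250 in the frame of pad_b between -0.001 and 0.008 m and horizontal distance between bottle_500 and pad_a below 0.015 m and z of bottle_500 in the frame of pad_a between -0.001 and 0.008 m)) and angle between each of bottle_50, bottle_100, bottle_250, bottle_500's own z axis and vertical below 0.1 rad and linear speed of each of bottle_50, bottle_100, bottle_250, bottle_500 below 0.02 m/s and angular speed of each of bottle_50, bottle_100, bottle_250, bottle_500 below 0.2 rad/s); the robot touches nothing.
It fails at once if a bottle is knocked over or tipped far over (angle between any of bottle_50, bottle_100, bottle_250, bottle_500's own z axis and vertical above 0.7 rad).
It fails at once if a bottle is dropped (falls more than about 15 mm) or thrown ((linear speed of bottle_50 above 0.55 m/s and contact force between the fingers and bottle_50 below 0.05 N) or (linear speed of bottle_100 above 0.55 m/s and contact force between the fingers and bottle_100 below 0.05 N) or (linear speed of bottle_250 above 0.55 m/s and contact force between the fingers and bottle_250 below 0.05 N) or (linear speed of bottle_500 above 0.55 m/s and contact force between the fingers and bottle_500 below 0.05 N)).
It fails at once if the pink rack is pushed more than 20 mm from where it stood (distance of pink_rack from where it was at the start of the episode above 0.02 m).
It also fails if it takes over 106 s, if anything falls off the work surface, if the arm or the gripper's body presses on something with over 40 N, if the wrist force passes 120 N, or if a joint passes its speed limit or range.

## Working session

There is one attempt and no reset: what is moved stays moved. The work goes in short steps, Python scripts to look and compute and a tool call to move; the robot and the scene stay as the last step left them, time stands still between calls to the robot, and variables do not carry over. Pictures are saved under pics/ and viewed, at most 14 in all, crops included, and the job is handed in when it is done.

Besides the shell and the picture viewer there is one more tool, called after "Request:" as name(argument=value, ...) on one line, values as JSON. move_arm: Moves the arm, as the interface text tells. Scaled input: -1 to 1 covers 0.15 m each way for a shift and pi/2 rad each way for a turn. Its arguments: {"type":"object","properties":{"moves":{"type":"array"},"claw":{"type":"number"}},"required":["moves"]}

```bash
mkdir -p pics; ls
python3 - <<'E'
from cell import monitor, viewer, order, env
import cv2
print(monitor.state())
for n in ("top","side","wrist"):
    i=viewer.camera_info(n); print(n,i)
    im=viewer.read_camera(n); cv2.imwrite(f"pics/{n}0.png",im[:,:,::-1])
E
```

```text
pics
{'t': 0.0, 'joints': array([-1.42259065e+00,  4.91563634e-01,  1.55946375e+00, -1.05390715e-05,
        1.09170376e+00, -1.05592478e-01]), 'qvel': array([-0.00056643,  0.00049044, -0.00116416, -0.0004223 ,  0.000841  ,
        0.00183759]), 'tau': array([-2.19605492e-03, -6.12654305e+01, -2.58188635e+01,  6.91383239e-02,
        4.80959541e-02, -8.72404007e-05]), 'eef_pos': array([ 156.91299972, -604.72135482,  214.05429627]), 'tcp_rot': array([-3.14045952e+00, -1.10697206e-04,  2.53802956e-01]), 'ft_force': array([-0.37877879,  0.23943512,  0.2265408 ]), 'moment': array([ 0.03080766, -0.06626019,  0.01226998]), 'grip_force': 0.0, 'opening': 0.9979044568663238}
top {'K': array([[382.47397784,   0.        , 249.73036542],
       [  0.        , 382.47397784, 197.37988   ],
       [  0.        ,   0.        ,   1.        ]]), 'dist_coeffs': array([-0.09809995,  0.        ,  0.        ,  0.        ,  0.        ]), 'camera_from_world': array([[-2.38521992e-04, -9.99918804e-01,  1.27408463e-02,
         8.09367147e+00],
       [-9.82260410e-01, -2.15491501e-03, -1.87509581e-01,
      
[... 713 characters left out ...]
03],
       [ 0.00000000e+00,  0.00000000e+00,  0.00000000e+00,
         1.00000000e+00]])}
wrist {'K': array([[332.11443459,   0.        , 256.12974798],
       [  0.        , 332.11443459, 190.48783721],
       [  0.        ,   0.        ,   1.        ]]), 'dist_coeffs': array([0.0271948, 0.       , 0.       , 0.       , 0.       ]), 'camera_from_world': array([[ 2.52062159e-01, -9.67710995e-01,  3.14284241e-04,
        -6.25615532e+02],
       [-9.24867985e-01, -2.40807141e-01,  2.94331668e-01,
        -3.33028875e+01],
       [-2.84752310e-01, -7.44805473e-02, -9.55703286e-01,
         3.91527997e+02],
       [ 0.00000000e+00,  0.00000000e+00,  0.00000000e+00,
         1.00000000e+00]])}
```

View pics/top0.png

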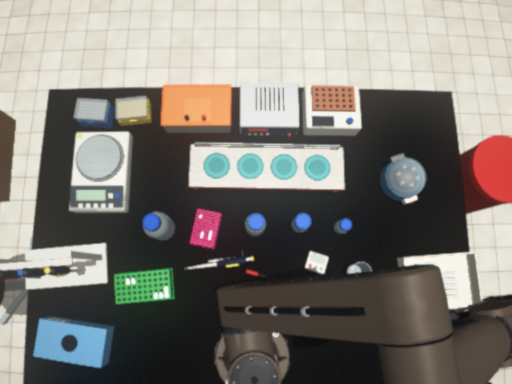

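View pics/side0.png

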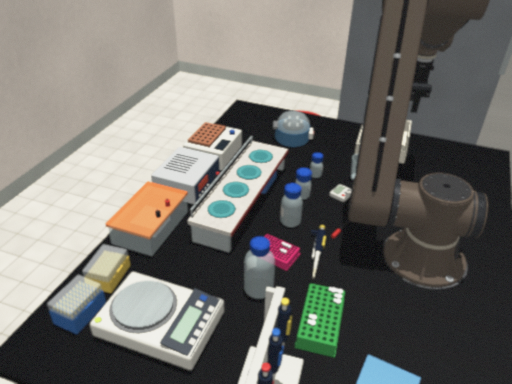

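The balance is at the left (+y) end, about (100,172) in the top view. So the order is 50→pad_a, 100→pad_b, 250→pad_c, 500→pad_d. In that view the caps are near (152,220) for 500, (256,222) for 250, (302,220) for 100 and (345,225) for 50. The pads are near columns 216, 250, 284 and 317, row 166, and the rack is at (206,228).

```bash
cat > loc.py <<'E'
import numpy as np, cv2
from scipy.optimize import least_squares
from cell import viewer
def proj(info,P):
    T=info["camera_from_world"]; P=np.asarray(P,float).reshape(-1,3)
    return cv2.projectPoints(P,cv2.Rodrigues(T[:3,:3])[0],T[:3,3],info["K"],info["dist_coeffs"])[0][:,0]
def blobs(im,lo,hi,amin):
    m=cv2.inRange(cv2.cvtColor(im,cv2.COLOR_RGB2HSV),lo,hi)
    n,l,s,c=cv2.connectedComponentsWithStats(m)
    return [(c[i],s[i,4],s[i,:4]) for i in range(1,n) if s[i,4]>=amin]
th=np.linspace(0,2*np.pi,48)
def cyl(x,y,z,d,h):   # top z
    c=np.c_[x+d/2*np.cos(th),y+d/2*np.sin(th)]
    return np.r_[np.c_[c,np.full(48,z)],np.c_[c,np.full(48,z-h)]]
def hullc(p):
    h=cv2.convexHull(p.astype(np.float32)); m=cv2.moments(h)
    return np.array([m['m10'],m['m01']])/m['m00']
def fit(views,d,h,x0):  # views: [(info,centroid)]
    f=lambda p:np.concatenate([hullc(proj(i,cyl(*p,d,h)))-c for i,c in views])
    r=least_squares(f,x0,diff_step=1e-4); return r.x,r.fun
E
python3 - <<'E'
import cv2
from loc import *
CAP=((108,130,60),(125,255,255)); PAD=((82,60,60),(100,255,255))
for n in ("top","side"):
    im=cv2.imread(f"pics/{n}0.png")[:,:,::-1].copy()
    for k,v in(("cap",CAP),("pad",PAD)):
        print(n,k,[(b[0].round(1).tolist(),int(b[1]),b[2].tolist()) for b in blobs(im,*v,40)])
i=viewer.camera_info("wrist")["camera_from_world"]; print(-i[:3,:3].T@i[:3,3])
E
```

```text
top cap [([150.5, 221.6], 254, [142, 213, 18, 18]), ([255.7, 220.8], 227, [248, 213, 16, 17]), ([302.9, 220.3], 238, [295, 212, 17, 17]), ([346.0, 224.0], 141, [340, 218, 13, 13])]
top pad [([216.2, 165.1], 492, [204, 153, 25, 25]), ([249.9, 165.7], 496, [238, 154, 25, 24]), ([283.5, 166.4], 498, [271, 155, 26, 24]), ([316.9, 167.1], 497, [305, 155, 25, 25])]
side cap [([317.2, 156.6], 111, [311, 152, 13, 11]), ([303.3, 173.8], 202, [296, 167, 16, 15]), ([291.9, 189.8], 228, [284, 182, 17, 17]), ([259.0, 245.2], 318, [249, 236, 21, 20]), ([276.8, 331.4], 54, [273, 327, 9, 10]), ([279.8, 354.4], 50, [277, 346, 7, 18])]
side pad [([260.4, 155.8], 227, [249, 150, 23, 13]), ([248.6, 171.7], 265, [237, 165, 24, 14]), ([235.6, 189.1], 308, [223, 182, 26, 15]), ([221.0, 208.6], 360, [208, 201, 27, 17]), ([368.5, 378.2], 107, [358, 371, 23, 13])]
[ 238.38367744 -584.28593283  384.26279771]
```

Run:
```python
from loc import *
T,S=viewer.camera_info("top"),viewer.camera_info("side")
D={"500":(54,27,(150.5,221.6),(259,245.2)),"250":(54,27,(255.7,220.8),(291.9,189.8)),"100":(54,27,(302.9,220.3),(303.3,173.8)),"50":(40,24,(346,224),(317.2,156.6)),
"a":(72,3,(216.2,165.1),(221,208.6)),"b":(72,3,(249.9,165.7),(235.6,189.1)),"c":(72,3,(283.5,166.4),(248.6,171.7)),"d":(72,3,(316.9,167.1),(260.4,155.8))}
for k,(d,h,t,s) in D.items():
    x,e=fit([(T,t),(S,s)],d,h,[550,0,100]); print(k,x.round(1),e.round(2))
```

```text
500 [ 520.5   -0.  -141. ] [100.74  -9.84   8.25   4.36]
250 [445.7   0.  154.5] [-2.89  0.21 -0.19 -0.12]
100 [ 453.6 -167.5  108.2] [ 0.03  0.15 -0.16 -0.04]
50 [397.2   0.  308.5] [-91.99   7.29  -7.01  -4.47]
a [643.6 123.5  94.6] [ 0.01  0.06 -0.05 -0.02]
b [641.5   8.5  95.3] [ 0.02  0.1  -0.1  -0.03]
c [606.9   0.  178. ] [-30.57   2.91  -2.68  -1.77]
d [575.9   0.  254.8] [-63.4    5.65  -5.33  -3.68]
```

```bash
sed -i 's/f=lambda p:np.concatenate(\[hullc(proj(i,cyl(\*p,d,h)))/f=lambda p:np.concatenate([hullc(proj(i,cyl(*(p-2000),d,h)))/; s/r=least_squares(f,x0,diff_step=1e-4); return r.x/r=least_squares(f,np.array(x0)+2000,diff_step=1e-3); return r.x-2000/' loc.py
python3 - <<'E'
from loc import *
T,S=viewer.camera_info("top"),viewer.camera_info("side")
D={"500":(54,27,(150.5,221.6),(259,245.2)),"250":(54,27,(255.7,220.8),(291.9,189.8)),"100":(54,27,(302.9,220.3),(303.3,173.8)),"50":(40,24,(346,224),(317.2,156.6)),
"a":(72,3,(216.2,165.1),(221,208.6)),"b":(72,3,(249.9,165.7),(235.6,189.1)),"c":(72,3,(283.5,166.4),(248.6,171.7)),"d":(72,3,(316.9,167.1),(260.4,155.8))}
for k,(d,h,t,s) in D.items():
    x,e=fit([(T,t),(S,s)],d,h,[550,0,100]); print(k,x.round(1),e.round(2))
E
```

```text
500 [438.8 319.  186.7] [ 0.01  0.04 -0.04 -0.01]
250 [447.4  -9.4 147. ] [-0.01 -0.04  0.04  0.01]
100 [ 453.6 -167.5  108.2] [ 0.03  0.15 -0.16 -0.03]
50 [ 442.4 -315.5   94.7] [ 0.03  0.2  -0.22 -0.05]
a [643.6 123.5  94.6] [ 0.01  0.06 -0.05 -0.02]
b [641.5   8.5  95.3] [ 0.02  0.1  -0.1  -0.03]
c [ 639.6 -106.3   95.1] [ 0.01  0.07 -0.07 -0.02]
d [ 637.8 -221.    95.3] [ 0.01  0.05 -0.06 -0.02]
```

Request:
move_arm(moves=[0.2,0,-0.025,-0.105,0.2,0,-0.025,-0.105,0.2,0,-0.025,-0.105,0.2,0,-0.025,-0.105,0.2,0,-0.025,-0.105,0.2,0,-0.025,-0.105,0.2,0,-0.025,-0.105,0.2,0,-0.025,-0.105], claw=95)

```text
t: 1.15
eef_pos: [307.8, -439.1, 244.5]
tcp_rot: [-3.141, -0.0, 1.579]
ft_force: [0.2, -0.3, 0.2]
opening: 0.998
grip_force: 0.0
```

Request:
move_arm(moves=[0.2,0.12,0,0,0.33,0.12,0,0,0.33,0.12,0,0,0.33,0.12,0,0,0.33,0.12,0,0,0.33,0.12,0,0,0.33,0.12,0,0,0.33,0,0,0,0.33,0,0,0,0.33,0,0,0])

```text
t: 2.4
eef_pos: [432.0, 37.3, 244.6]
tcp_rot: [3.142, 0.0, 1.573]
ft_force: [1.2, -0.4, 0.4]
opening: 0.998
grip_force: 0.0
```

Request:
move_arm(moves=[0.33,0,0,0,0.33,0,0,0,0.33,0,0,0,0.33,0,0,0,0.2,0,0,0,0,0,0,0,0,0,0,0])

```text
t: 3.28
eef_pos: [431.5, 263.2, 244.4]
tcp_rot: [-3.141, 0.0, 1.573]
ft_force: [-0.3, -0.3, 1.1]
opening: 1.002
grip_force: 0.0
```

Run:
```python
from loc import *
W=viewer.camera_info("wrist"); im=viewer.read_camera("wrist"); cv2.imwrite("pics/w1.png",im[:,:,::-1])
print([(b[0].round(1).tolist(),int(b[1]),b[2].tolist()) for b in blobs(im,(108,130,60),(125,255,255),200)])
T=viewer.camera_info("top")
print(hullc(proj(W,cyl(438.8,319,183,54,27))))
x,e=fit([(T,(150.5,221.6))],54,27,[438,319,183]) if 0 else (0,0)
```

```text
[([265.9, 129.9], 3715, [228, 93, 76, 78])]
[266.03877251 127.76243056]
```

View pics/w1.png

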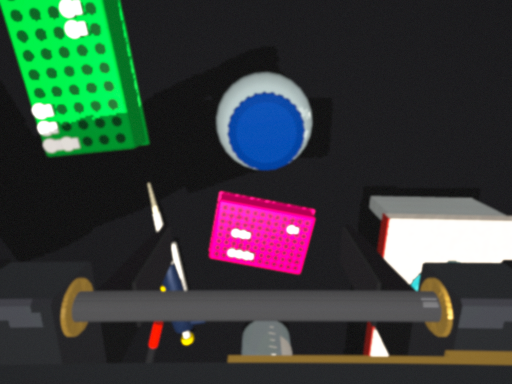

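The cap at (266,130) in the wrist view matches the prediction from the other two views to about 1.5 mm. The rack is clear, at (262,232).

Request:
move_arm(moves=[0.18,0.025,0,0,0.178,0.024,0,0,0,0,0.1,0,0,0,0.13,0,0,0,0.13,0,0,0,0.13,0,0,0,0.1,0,0,0,0.04,0,0,0,0,0])

```text
t: 4.45
eef_pos: [439.0, 317.1, 149.9]
tcp_rot: [-3.141, 0.0, 1.573]
ft_force: [-0.3, 0.4, -0.7]
opening: 0.994
grip_force: 0.0
```

Request:
move_arm(moves=[0,0,0,0,0,0,0,0,0,0,0,0,0,0,0,0,0,0,0,0,0,0,0,0], claw=40)

```text
t: 5.2
eef_pos: [438.9, 317.5, 150.1]
tcp_rot: [-3.142, 0.0, 1.573]
ft_force: [-1.3, -0.2, 1.2]
opening: 0.563
grip_force: 30.0
```

Request:
move_arm(moves=[0,0,-0.03,0,0,0,-0.1,0,0,0,-0.15,0,0,0,-0.15,0,0,0,-0.15,0,0,0,-0.15,0,0,0,-0.12,0,0,0,-0.08,0,0,0.05,0,0,0,0.1,0,0])

```text
t: 6.45
eef_pos: [461.8, 317.4, 289.2]
tcp_rot: [-3.141, 0.0, 1.574]
ft_force: [0.2, -0.2, -4.4]
opening: 0.562
grip_force: 30.0
```

Request:
move_arm(moves=[0,0.18,0,0,0,0.2,0,0,0,0.2,0,0,-0.05,0.2,0,0,-0.1,0.2,0,0,-0.15,0.12,0,0,-0.2,0.07,0,0,-0.24,0,0,0,-0.24,0,0,0,-0.24,0,0,0])

```text
t: 7.7
eef_pos: [638.0, 133.2, 288.2]
tcp_rot: [-3.14, 0.0, 1.573]
ft_force: [0.6, 0.1, -3.8]
opening: 0.563
grip_force: 30.0
```

Request:
move_arm(moves=[-0.24,0,0,0,-0.24,0,0,0,-0.24,0,0,0,-0.24,0,0,0,-0.24,0,0,0,-0.24,0,0,0,-0.24,0,0,0,-0.2,0,0,0,-0.15,0,0,0,-0.1,0,0,0])

```text
t: 8.95
eef_pos: [638.3, -185.9, 288.8]
tcp_rot: [-3.141, -0.0, 1.573]
ft_force: [-0.7, 0.3, -4.2]
opening: 0.562
grip_force: 30.0
```

Request:
move_arm(moves=[-0.1,0,0,0,-0.08,0,0,0,-0.05,0,0.03,0,0,0,0.08,0,0,0,0.08,0,0,0,0.03,0,0,0,0,0,0,0,0,0])

```text
t: 9.95
eef_pos: [638.4, -219.0, 257.0]
tcp_rot: [3.141, 0.0, 1.573]
ft_force: [-0.5, 0.4, -4.1]
opening: 0.564
grip_force: 30.0
```

Run:
```python
from loc import *
a=[cv2.resize(viewer.read_camera(n)[r[0]:r[1],r[2]:r[3]],(400,400)) for n,r in(("side",(80,260,180,360)),("top",(100,260,220,380)))]
cv2.imwrite("pics/p1.png",np.hstack(a)[:,:,::-1])
```

```text
(no output)
```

View pics/p1.png

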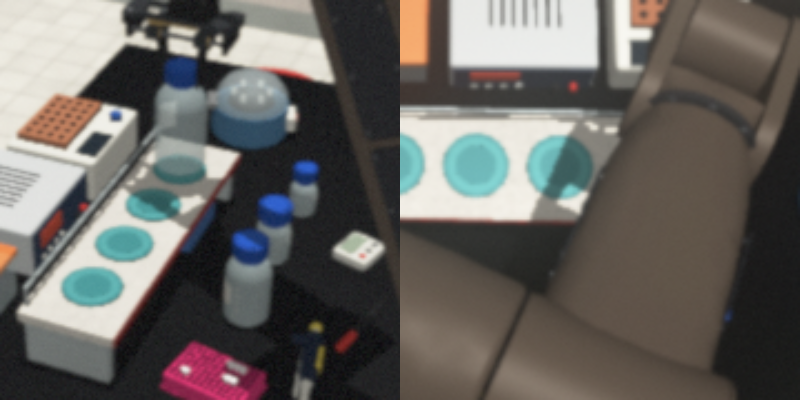

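In the side crop the 500 ml bottle hangs upright over pad_d, near (180,130), and the other bottles are undisturbed. I'll lower it now.

Request:
move_arm(moves=[-0.01,0,0.03,0,0,0,0.03,0,0,0,0.02,0,0,0,0.01,0,0,0,0,0])

```text
t: 10.68
eef_pos: [638.3, -220.6, 243.2]
tcp_rot: [3.141, 0.0, 1.573]
ft_force: [-1.0, 1.0, -2.2]
opening: 0.563
grip_force: 30.0
```

Request:
move_arm(moves=[0,0,0,0,0,0,0,0,0,0,0,0,0,0,0,0,0,0,-0.1,0,0,0,-0.2,0,0,0,-0.2,0], claw=95)

```text
t: 11.55
eef_pos: [638.3, -220.6, 320.1]
tcp_rot: [3.141, 0.0, 1.573]
ft_force: [-0.2, -0.5, 0.1]
opening: 0.996
grip_force: 0.0
```

Request:
move_arm(moves=[0.1,-0.15,0,0,0.2,-0.25,0,0,0.2,-0.25,0,0,0.2,-0.25,0.07,0,0.2,-0.25,0.15,0,0.1,-0.12,0.2,0,0,0,0.1,0,0,0,0,0,0,0,0,0])

```text
t: 12.68
eef_pos: [448.0, -71.3, 241.2]
tcp_rot: [3.14, 0.001, 1.573]
ft_force: [0.1, 0.1, -0.2]
opening: 1.001
grip_force: 0.0
```

```bash
cat > chk.py <<'E'
from loc import *
import sys
from cell import monitor
x,y,z,d,h=map(float,sys.argv[1:])
W=viewer.camera_info("wrist"); im=viewer.read_camera("wrist")
B=max(blobs(im,(108,130,60),(125,255,255),200),key=lambda b:b[1] if True else 0)
c=B[0]; print(c.round(1),B[1:],hullc(proj(W,cyl(x,y,z,d,h))).round(1))
f=lambda p:hullc(proj(W,cyl(p[0]-2000,p[1]-2000,z,d,h)))-c
print("bottle",least_squares(f,[x+2000,y+2000],diff_step=1e-3).x-2000, monitor.state()["eef_pos"])
E
python3 chk.py 447.4 -9.4 144 54 27
```

```text
[253.6 116.3] (np.int32(3434), array([220,  82,  68,  70], dtype=int32)) [254.5 114.7]
bottle [446.69287897 -10.64696537] [447.96399667 -71.35179588 241.0861691 ]
```

Request:
move_arm(moves=[0.2,-0.007,0.05,0,0.208,0,0.1,0,0,0,0.2,0,0,0,0.2,0,0,0,0.15,0,0,0,0.1,0,0,0,0.067,0,0,0,0,0])

```text
t: 13.72
eef_pos: [446.3, -10.0, 110.0]
tcp_rot: [-3.141, 0.0, 1.573]
ft_force: [1.0, -0.6, -0.3]
opening: 1.003
grip_force: 0.0
```

Request:
move_arm(moves=[0,0,0,0,0,0,0,0,0,0,0,0,0,0,0,0,0,0,0,0,0,0,0,0], claw=40)

```text
t: 14.48
eef_pos: [446.1, -9.9, 110.1]
tcp_rot: [-3.142, 0.0, 1.573]
ft_force: [-0.2, -0.5, 4.0]
opening: 0.56
grip_force: 33.8
```

Request:
move_arm(moves=[0,0,-0.03,0,0,0,-0.1,0,0,0,-0.15,0,0,0,-0.15,0,0,0,-0.15,0,0,0,-0.15,0,0,0,-0.12,0,0,0,-0.08,0,-0.05,0.07,0,0,-0.08,0.14,0,0])

```text
t: 15.72
eef_pos: [478.1, -29.7, 249.1]
tcp_rot: [-3.141, 0.0, 1.574]
ft_force: [-0.0, -0.2, -2.3]
opening: 0.564
grip_force: 33.5
```

Request:
move_arm(moves=[-0.1,0.2,0,0,-0.1,0.2,0,0,-0.1,0.2,0,0,-0.1,0.2,0,0,-0.07,0.15,0,0,-0.042,0.08,0,0,0,0.05,0,0,0,0,0.07,0,0,0,0.1,0,0,0,0.05,0])

```text
t: 16.98
eef_pos: [639.1, -105.4, 215.1]
tcp_rot: [-3.14, -0.0, 1.573]
ft_force: [-0.3, 0.3, -3.1]
opening: 0.562
grip_force: 33.5
```

Request:
move_arm(moves=[0,0,0.02,0,0,0,0,0,0,0,0,0])

```text
t: 17.35
eef_pos: [640.0, -105.7, 214.0]
tcp_rot: [3.141, 0.0, 1.573]
ft_force: [-0.2, -0.3, -3.0]
opening: 0.562
grip_force: 33.5
```

Request:
move_arm(moves=[0,0,0.03,0,0,0,0.02,0,0,0,0.015,0,0,0,0,0,0,0,0,0])

```text
t: 17.98
eef_pos: [640.0, -105.7, 203.9]
tcp_rot: [3.141, 0.0, 1.573]
ft_force: [-0.3, 0.3, -2.7]
opening: 0.559
grip_force: 33.5
```

Request:
move_arm(moves=[0,0,0.007,0,0,0,0,0,0,0,0,0])

```text
t: 18.35
eef_pos: [640.0, -105.7, 203.2]
tcp_rot: [3.141, 0.0, 1.573]
ft_force: [-0.9, -0.1, 2.6]
opening: 0.563
grip_force: 33.8
```

Request:
move_arm(moves=[0,0,0,0,0,0,0,0,0,0,0,0,0,0,0,0,0,0,-0.1,0,0,0,-0.25,0,0,0,-0.25,0,0,-0.1,-0.2,0,0,-0.2,0,0], claw=95)

```text
t: 19.48
eef_pos: [595.4, -105.9, 326.0]
tcp_rot: [3.137, 0.001, 1.574]
ft_force: [-0.3, 0.4, 0.0]
opening: 1.0
grip_force: 0.0
```

Request:
move_arm(moves=[-0.15,-0.25,0,0,-0.2,-0.25,0,0,-0.2,-0.25,0.1,0,-0.15,-0.15,0.25,0,-0.1,-0.04,0.35,0,0,0,0.2,0,0,0,0,0,0,0,0,0])

```text
t: 20.48
eef_pos: [454.9, -226.4, 189.4]
tcp_rot: [3.14, 0.001, 1.574]
ft_force: [0.8, -0.6, 0.3]
opening: 0.999
grip_force: 0.0
```

```bash
python3 chk.py 453.6 -167.5 105.5 54 27
```

```text
[252.6 119.3] (np.int32(3937), array([217,  83,  72,  74], dtype=int32)) [253.5 120.1]
bottle [ 452.92839558 -166.94461583] [ 454.97538665 -226.38658298  189.54524978]
```

Request:
move_arm(moves=[0.2,-0.013,0,0,0.196,0,0.1,0,0,0,0.2,0,0,0,0.2,0,0,0,0.13,0,0,0,0.1,0,0,0,0.047,0,0,0,0,0])

```text
t: 21.52
eef_pos: [452.5, -166.8, 71.8]
tcp_rot: [3.141, 0.0, 1.574]
ft_force: [-0.1, 0.2, 0.0]
opening: 0.999
grip_force: 0.0
```

Request:
move_arm(moves=[0,0,0,0,0,0,0,0,0,0,0,0,0,0,0,0,0,0,0,0,0,0,0,0], claw=40)

```text
t: 22.28
eef_pos: [452.1, -166.8, 71.2]
tcp_rot: [3.142, 0.0, 1.573]
ft_force: [0.5, 0.6, 1.3]
opening: 0.563
grip_force: 30.0
```

Request:
move_arm(moves=[0,0,-0.03,0,0,0,-0.1,0,0,0,-0.15,0,0,0,-0.15,0,0,0,-0.15,0,0,0,-0.15,0,0,0,-0.12,0,0,0,-0.08,0,0.05,0,0,0,0.1,0,0,0])

```text
t: 23.52
eef_pos: [451.7, -143.5, 210.0]
tcp_rot: [-3.141, -0.0, 1.573]
ft_force: [0.7, -0.5, -1.3]
opening: 0.564
grip_force: 30.0
```

Request:
move_arm(moves=[0.15,0,0,0,0.2,0,0,0,0.2,0.05,0,0,0.2,0.1,0,0,0.15,0.15,0,0,0.08,0.2,0,0,0.04,0.2,0,0,0,0.2,0,0,0,0.17,0,0,0,0.12,0,0])

```text
t: 24.78
eef_pos: [630.5, 10.4, 209.4]
tcp_rot: [-3.14, -0.0, 1.574]
ft_force: [-0.5, -0.6, -1.6]
opening: 0.563
grip_force: 30.0
```

Request:
move_arm(moves=[0,0.073,0,0,0,0,0.05,0,0,0,0.1,0,0,0,0.08,0,0,0,0.03,0,0,0,0.01,0,0,0,0,0])

```text
t: 25.65
eef_pos: [641.2, 9.2, 170.4]
tcp_rot: [3.141, 0.0, 1.573]
ft_force: [0.5, -0.2, -1.5]
opening: 0.561
grip_force: 30.0
```

Request:
move_arm(moves=[-0.005,0,0.02,0,0,0,0.012,0,0,0,0.006,0,0,0,0,0,0,0,0,0])

```text
t: 26.28
eef_pos: [641.1, 8.5, 164.6]
tcp_rot: [3.142, 0.0, 1.573]
ft_force: [0.8, 0.5, -1.3]
opening: 0.566
grip_force: 30.0
```

Request:
move_arm(moves=[0,0,0.006,0,0,0,0,0,0,0,0,0])

```text
t: 26.65
eef_pos: [641.2, 8.5, 164.3]
tcp_rot: [3.141, 0.0, 1.573]
ft_force: [-0.6, -0.8, 5.7]
opening: 0.561
grip_force: 30.0
```

Request:
move_arm(moves=[0,0,0,0,0,0,0,0,0,0,0,0,0,0,0,0,0,0,-0.1,0,0,0,-0.25,0,0,0,-0.3,0,0,-0.2,-0.3,0,0,-0.3,0,0,-0.1,-0.3,0,0], claw=95)

```text
t: 27.9
eef_pos: [519.9, -6.5, 307.5]
tcp_rot: [3.14, 0.0, 1.574]
ft_force: [0.2, -0.0, 0.6]
opening: 0.999
grip_force: 0.0
```

Request:
move_arm(moves=[-0.25,-0.3,0,0,-0.35,-0.2,0,0,-0.35,-0.027,0,0,-0.35,0,0,0,-0.35,0,0.1,0,-0.35,0,0.3,0,-0.3,0,0.3,0,-0.15,0,0.17,0,0,0,0,0,0,0,0,0])

```text
t: 29.15
eef_pos: [443.3, -368.4, 182.2]
tcp_rot: [3.141, 0.001, 1.573]
ft_force: [0.0, -0.5, -0.9]
opening: 0.998
grip_force: 0.0
```

```bash
python3 chk.py 442.4 -315.5 91.5 40 24
```

```text
[254.4 125.7] (np.int32(2066), array([229,  99,  52,  54], dtype=int32)) [254.1 127.4]
bottle [ 442.58626705 -314.1219292 ] [ 443.46073409 -368.1766195   182.45101005]
```

Request:
move_arm(moves=[0.18,-0.006,0,0,0.18,0,0.1,0,0,0,0.2,0,0,0,0.2,0,0,0,0.15,0,0,0,0.1,0,0,0,0.065,0,0,0,0,0])

```text
t: 30.2
eef_pos: [442.1, -314.6, 58.6]
tcp_rot: [-3.142, 0.0, 1.574]
ft_force: [-0.3, -0.4, 0.4]
opening: 0.998
grip_force: 0.0
```

Request:
move_arm(moves=[0,0,0,0,0,0,0,0,0,0,0,0,0,0,0,0,0,0,0,0,0,0,0,0], claw=25)

```text
t: 30.95
eef_pos: [441.9, -314.7, 58.5]
tcp_rot: [-3.142, 0.0, 1.573]
ft_force: [1.1, -0.1, 0.5]
opening: 0.424
grip_force: 0.0
```

Request:
move_arm(moves=[0,0,0,0,0,0,0,0])

```text
t: 31.2
eef_pos: [442.0, -314.7, 58.5]
tcp_rot: [-3.142, 0.0, 1.573]
ft_force: [-0.1, 0.5, -0.5]
opening: 0.414
grip_force: 30.0
```

Request:
move_arm(moves=[0,0,-0.03,0,0,0,-0.1,0,0,0,-0.15,0,0,0,-0.17,0,0,0,-0.17,0,0,0,-0.17,0,0,0,-0.15,0,0,0,-0.08,0,0.05,0,0,0,0.1,0,0,0])

```text
t: 32.45
eef_pos: [441.5, -291.3, 210.8]
tcp_rot: [-3.141, -0.001, 1.573]
ft_force: [-0.3, -0.6, -1.0]
opening: 0.414
grip_force: 30.0
```

Request:
move_arm(moves=[0.15,0,0,0,0.2,0,0,0,0.25,0,0,0,0.25,0,0,0,0.25,0,0,0,0.25,0,0,0,0.25,0,0,0,0.25,0,0,0,0.25,0.05,0,0,0.2,0.1,0,0])

```text
t: 33.7
eef_pos: [462.4, 55.3, 211.3]
tcp_rot: [-3.141, -0.0, 1.575]
ft_force: [-0.6, -0.6, -1.6]
opening: 0.418
grip_force: 30.0
```

Request:
move_arm(moves=[0.2,0.15,0,0,0.15,0.2,0,0,0.08,0.2,0,0,0.04,0.2,0,0,0,0.2,0,0,0,0.15,0,0,0,0.08,0.05,0,0,0.02,0.1,0,0,0,0.1,0,0,0,0,0])

```text
t: 34.95
eef_pos: [642.1, 123.8, 172.3]
tcp_rot: [-3.138, 0.0, 1.573]
ft_force: [-0.2, 0.5, -0.6]
opening: 0.416
grip_force: 30.0
```

Request:
move_arm(moves=[0,0,0.05,0,0,0,0.05,0,0,0,0.02,0,0,0,0,0,0,0,0,0])

```text
t: 35.58
eef_pos: [643.5, 123.8, 156.2]
tcp_rot: [3.141, 0.0, 1.573]
ft_force: [0.2, 0.1, -1.1]
opening: 0.415
grip_force: 30.0
```

Request:
move_arm(moves=[0,0,0.015,0,0,0,0.01,0,0,0,0.007,0,0,0,0,0,0,0,0,0])

```text
t: 36.2
eef_pos: [643.4, 123.8, 151.5]
tcp_rot: [3.141, 0.0, 1.573]
ft_force: [-1.8, -0.9, 4.6]
opening: 0.416
grip_force: 30.0
```

Contact made. I'll release, lift, and back off to look.

Request:
move_arm(moves=[0,0,0,0,0,0,0,0,0,0,0,0,0,0,0,0,0,0,-0.1,0,0,0,-0.25,0,0,0,-0.3,0,0,-0.2,-0.3,0,0,-0.3,0,0,0,-0.3,0,0], claw=95)

```text
t: 37.45
eef_pos: [522.1, 123.5, 295.1]
tcp_rot: [3.14, -0.0, 1.573]
ft_force: [0.5, 0.6, -0.6]
opening: 0.999
grip_force: 0.0
```

Request:
move_arm(moves=[0.2,-0.3,0,0,0.35,-0.1,0,0,0.35,0,0,0,0.35,0,0,0,0.35,0,0,0,0.35,0,0,0,0.2,0,0,0,0,0,0,0,0,0,0,0])

```text
t: 38.58
eef_pos: [462.5, 445.3, 294.2]
tcp_rot: [3.141, 0.0, 1.573]
ft_force: [-0.2, -0.8, 0.5]
opening: 1.002
grip_force: 0.0
```

Run:
```python
from loc import *
I={n:viewer.camera_info(n) for n in("top","side")}; B={}
for n in I:
    im=viewer.read_camera(n); cv2.imwrite(f"pics/{n}9.png",im[:,:,::-1])
    B[n]=[b[0] for b in blobs(im,(108,130,60),(125,255,255),60)]
    print(n,[b.round(1).tolist() for b in B[n]])
for k,y,z,d,h,P in(("50",123.5,184,40,24,(643.6,123.5)),("100",8.5,198,54,27,(641.5,8.5)),("250",-106.3,236,54,27,(639.6,-106.3)),("500",-221,274,54,27,(637.8,-221))):
    v=[]
    for n in I:
        e=hullc(proj(I[n],cyl(640,y,z,d,h))); v.append((I[n],min(B[n],key=lambda b:np.hypot(*(b-e)))))
    x,e=fit(v,d,h,[640,y,z]); print(k,x.round(1),e.round(2),"off",(x[:2]-P).round(1))
a=[cv2.resize(cv2.imread(f"pics/{n}9.png")[60:264,150:390],(400,340)) for n in I]
cv2.imwrite("pics/end.png",np.hstack(a))
```

```text
top [[327.2, 151.4], [287.5, 154.5], [250.2, 157.8], [213.7, 158.1]]
side []Traceback (most recent call last):
  File "<stdin>", line 10, in <module>
ValueError: min() iterable argument is empty
```

Run:
```python
from loc import *
T=viewer.camera_info("top")
for k,c,z,d,h,P in(("50",(213.7,158.1),184,40,24,(643.6,123.5)),("100",(250.2,157.8),198,54,27,(641.5,8.5)),("250",(287.5,154.5),236,54,27,(639.6,-106.3)),("500",(327.2,151.4),274,54,27,(637.8,-221))):
    f=lambda p:hullc(proj(T,cyl(p[0]-2000,p[1]-2000,z+2,d,h)))-c
    x=least_squares(f,[2640,2000+P[1]],diff_step=1e-3).x-2000; print(k,x.round(1),(x-P).round(1))
a=[cv2.resize(cv2.imread(f"pics/{n}9.png")[60:264,150:390],(400,340)) for n in("top","side")]
cv2.imwrite("pics/end.png",np.hstack(a))
```

```text
50 [644.1 125.6] [0.5 2.1]
100 [641.6   8.8] [0.1 0.3]
250 [ 641.3 -105.5] [1.7 0.8]
500 [ 640.1 -220.7] [2.3 0.3]
```

View pics/end.png

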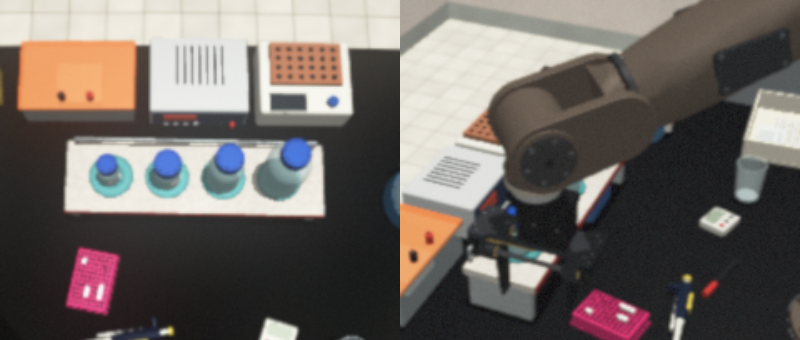

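The top crop shows all four bottles upright on their pads, with caps at (107,163), (168,163), (229,157) and (296,153). They run from smallest on the left, nearest the balance, to largest on the right. Each is within about 3 mm of its pad centre, and the rack at (92,280) hasn't moved. The arm is clear of everything, so I'm handing in the job.

```bash
python3 -c "
from cell import order
print(order.job_done())"
```

```text
the job is handed in; nothing more can be done
None
```

I handed the job in at about 39 s: the 50, 100, 250 and 500 ml bottles stand upright on pads a to d, smallest nearest the balance, each about 3 mm or less off centre by the top camera alone (the arm blocked the side view), and the pink rack was not touched.

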